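# Make the gas line safe on an interlocked double block-and-bleed manifold

### The job

Make the gas line safe on the interlocked double block-and-bleed manifold: swing both blue block levers fully home to shut, then swing the red bleed lever fully home to open. The interlock lets the blocks be shut only in the reverse of the order in which they were opened, and nobody noted which that was, so feel for it: a held lever gives a little and then stops - ease off and leave it until it is released, and never push on the manifold with more than 25 newtons. Leave the glassware and the spanner where they are.

Things in the scene. Friction and masses are not known exactly. Their poses are not given: they have to be found in the camera images.
- manifold: Gas manifold fixed to the bench: base plate 110 (x) x 400 (y) x 12 mm, pipe along y with three valves 135 mm apart, over them the grey interlock housing, 84 x 350 mm, top 102 mm above the bench. Origin: underside, below the bleed stem; x points away from the robot, y to its left, within 0.25 rad. Gauge at x +100 mm, 87 mm high; pipe ends at y +-240 mm, 40 mm up. The levers are its highest parts.
- block_left (a joint): Angle of the left block lever (y +135 mm, blue sleeve), rad. 0 = open, pointing to the manifold's +y; pi/2 = shut, pointing to its -x, at a hard stop. Shuts counter-clockwise seen from above. Starts at 0 to 0.08; stays where left. Free, 4 to 6 N at mid sleeve turn it, light click at 55 to 80 degrees. Held, it stops at 8 degrees, springing to 12 when pushed. At first one block is held, unseen which.
- block_right (a joint): Angle of the right block lever (y -135 mm, blue sleeve), rad, mirror of the left: 0 = open, pointing to the manifold's -y; pi/2 = shut, pointing to its -x; shuts clockwise. Starts at 0 to 0.08. Free, 5 to 8 N turn it; held, it stops at 8 degrees, springing to 12 when pushed. The held block is released when the free one is shut; a block left more than 3 degrees short of its stop makes the next lever jam.
- bleed (a joint): Angle of the middle, bleed lever (red sleeve), rad. 0 = closed, pointing to the manifold's +y; pi/2 = open, pointing to its -x, at a hard stop. Opens counter-clockwise from above. Starts at 0 to 0.08. Held until both blocks are fully home: it stops at 15 degrees, springing to 23 when pushed, and drags on the blocks if left there. Then 4 to 7 N at mid sleeve turn it.
- block_left_grip (a point): Centre of the left block lever's blue sleeve, a bar 55 mm long, 18 mm wide, 12 mm high, turning with the lever, 87.5 mm from the stem's axis and 138 mm above the bench. The lever ends 115 mm from the axis; 30 mm or more are free below the sleeve. Its steel flexes about 0.3 mm per N. Its y axis runs along the lever, away from the stem.
- block_right_grip (a point): Centre of the right block lever's blue sleeve, same sizes and distances as the left one. Its own y axis runs along the lever towards the stem.
- bleed_grip (a point): Centre of the bleed lever's red sleeve, 55 mm long, 18 mm wide, 12 mm high, turning with the lever, 64.5 mm from the stem's axis and 138 mm above the bench; the lever ends 92 mm from the axis. The housing's top is 30 mm below the sleeve. Its y axis runs along the lever, away from the stem.
- block_left_stem (a point): Point on the upright axis of the left block lever at the levers' mid height, 138 mm above the bench; fixed. Its axes are those of the manifold.
- block_right_stem (a point): The same for the right block lever.
- bleed_stem (a point): The same for the bleed lever, midway between the other two.
- beaker: Bystander: glass beaker, 68 mm across, 90 mm high, on the bench beyond the right half of the manifold. Origin: centre of its underside.
- reagent: Bystander: amber reagent bottle with a blue cap, 60 mm across, 130 mm high, on the bench beyond the left half of the manifold. Origin: centre of its underside.
- flask: Bystander: conical glass flask, 80 mm across, 108 mm high, on the bench to the left of the manifold. Origin: centre of its underside.
- spanner: Bystander: steel spanner, 160 mm long, flat on the bench between the robot and the manifold. Origin: about its middle, on the bench.

How it is judged:
On the way, in this order (a step that is already met when the one before it is completed fails the run):
1. one of the block levers is fully home, the bleed still closed (value of joint any of block_left, block_right above 1.5 rad and value of joint bleed below 0.7 rad), for 0.1 s.
2. both block levers are fully home, the bleed still closed (value of joint each of block_left, block_right above 1.5 rad and value of joint bleed below 0.7 rad), for 0.1 s.
At the end, for the whole second after the job is handed in: Both block levers are shut and the bleed lever is open, each within 4 degrees of its stop (joint above 1.5 rad), at rest and let go (value of joint each of block_left, block_right, bleed above 1.5 rad and velocity of joint block_left between -0.05 and 0.05 rad/s and velocity of joint block_right between -0.05 and 0.05 rad/s and velocity of joint bleed between -0.05 and 0.05 rad/s); the robot touches nothing.
It fails at once if the manifold or a lever is pushed with more than 25 N (contact force between any of the fingers, the arm and manifold above 25 N).
It fails at once if a bystander is moved by more than 20 mm or knocked over (distance of any of beaker, reagent, flask, spanner from where it was at the start of the episode above 0.02 m or angle between any of beaker, reagent, flask's own z axis and vertical above 0.35 rad).
It also fails if it takes over 72 s, if anything falls off the work surface, if the arm or the gripper's body presses on something with over 40 N, if the wrist force passes 120 N, or if a joint passes its speed limit or range.

### The arm

A 6-joint arm with a two-finger parallel gripper is mounted at the origin on the work surface. World frame = base frame: x ahead of the robot, y to its left, z up, the work surface at z = 0. Lengths are in m, angles in rad, forces in N, time in s.
With the tool pointing down it reaches from about 0.3 to 0.875 m from the base axis. Payload 6.4 kg.
Tool frame: the origin (TCP) lies at the very end of the fingers, on their centre line; the grasp point (between the pads) lies 19 mm behind it; z points along the fingers, x is the direction in which the jaws open and shut, and the axes are right-handed (so a half turn about z gives the same grasp; the last joint's range is limited). The gripper opens to 88 mm and grips with 3 to 60 N. Pads are 18 mm wide; open, the fingers measure 123 mm over their backs; the gripper's body (75 mm by 187 mm) begins 45 mm behind the grasp point.
Start: joints at [0.947, 0.181, 1.607, -0, 1.354, -0.206], TCP at [0.233, 0.526, 0.239] pointing down, gripper open.
Joint ranges: [-2.99, 2.99], [-0.89, 2.07], [0.3, 2.58], [-1.14, 4.28], [0, 2.63], [-3.12, 3.12]. Speed limits (rad/s): [2.57, 2.57, 3.01, 3.14, 3.14, 3.14].

### API

Orientations are given as a unit quaternion [x, y, z, w].
In Python, from bench import * gives the robot as it stands. The module is installed in compiled form; this text tells all that it offers.
- The arm moves only by the tool drive_tool, never from a script. Its argument "deltas" is text: rows parted by semicolons, each of 7 numbers parted by spaces: the closure, from 0 (fully open) to 1 (shut), then the shift along the tool's x, y, z normalised to -1 to 1, where 1 is 100 mm, then the turn, a rotation vector about the tool's x, y, z normalised to -1 to 1, where 1 is 90 degrees. A call has exactly 5 rows; each row is the pose to reach, as a shift and turn from the pose measured when the call began, along the tool's axes at that moment; what a row does not reach only later rows make up. A row lasts 1/10 s, in which the tool goes at most 50 mm and 8.59 degrees, less where a joint would pass 70% of its speed; a pose out of reach is approached as far as the arm can. A call with a number of a shift or a turn outside -1 to 1 is refused whole. A call with a gripper value outside its range is refused whole. The fingers move at their own pace and stop on an object; "newtons" is the grip in N (left out, the last holds). Time passes only in rows, so rows that repeat a pose let the fingers close, or fill a call up. It gives the time, the measured TCP pose, the force and the opening at its end, in the units of the state.
- read_state(): the state, without advancing time (a new reading comes with each control period).
- snapshot(name): name is "side" or "top" or "wrist"; returns a dict with "color" (420x560x3 uint8, red, green, blue), "intrinsics" (3x3 intrinsics, pixels), "view" (4x4, takes a point from world to camera coordinates). Camera axes: x right, y down, z forward; pixel columns grow to the right and rows downward; lengths in m; the calibration is good to about 2 mm. A picture is of the moment at which its call begins. There is no depth.
- close_job(): hands the job in, once; it reports no verdict.
The state is a dict: "time_s": time; "joint_positions": joint angles; "joint_velocities": joint speeds; "tau": joint torques, N m; "tool_pos": TCP position; "tool_rot": TCP orientation; "contact_force": force on the tool from outside, world axes, zero at the start; "torque": the same for the moment, N m; "opening": opening from 0.0 (shut) to 1.0 (fully open).
Only numpy, scipy, OpenCV 4.12 (cv2) and the standard library are available. Lean on these libraries where they do the work, as an engineer would, in place of code of your own. Each camera call takes 0.05 s, during which the arm holds its last target. There are 200 camera calls.

## Working session

There is one attempt and no reset: what is moved stays moved. The work goes in short steps, Python scripts to look and compute and a tool call to move; the robot and the scene stay as the last step left them, time stands still between calls to the robot, and variables do not carry over. Pictures are saved under pics/ and viewed, about 8 in all and at most 12, crops included, and the job is handed in when it is done.

Besides the shell and the picture viewer there is one more tool, called as name(argument=value, ...) on one line, values as JSON. drive_tool: Moves the arm, as the interface text tells. Scaled input: -1 to 1 covers 100 mm each way for a shift and 90 degrees each way for a turn. Its arguments: {"type":"object","properties":{"deltas":{"type":"string"},"newtons":{"type":"number"}},"required":["deltas"]}

```bash
mkdir -p pics; python3 - <<'E'
from bench import *
import cv2
s=read_state();print({k:(np.round(v,3) if 0 else v) for k,v in s.items()})
for n in("top","side"):
    d=snapshot(n);cv2.imwrite(f"pics/{n}0.png",d["color"][:,:,::-1]);print(n,d["intrinsics"].tolist(),d["view"].tolist())
E
```

```text
{'time_s': 0.0, 'joint_positions': array([ 9.46714006e-01,  1.81520205e-01,  1.60798542e+00, -2.79224189e-05,
        1.35379258e+00, -2.06310908e-01]), 'joint_velocities': array([-0.00091893,  0.0001619 , -0.00087525, -0.00018567, -0.00081049,
        0.00056519]), 'tau': array([ 7.84536751e-04, -4.33868730e+01, -3.41851652e+01,  7.03593926e-02,
        3.82822368e-02, -1.11501147e-04]), 'tool_pos': array([0.23297491, 0.52511183, 0.23783277]), 'tool_rot': array([ 8.38366867e-01,  5.45105742e-01, -7.90073626e-04,  3.21245431e-04]), 'contact_force': array([ 0.10415028, -0.10310941, -0.42682341]), 'torque': array([-0.03012181, -0.03297221, -0.01336898]), 'opening': 1.0005294165822147}
top [[414.11651193332193, 0.0, 277.0658250130681], [0.0, 414.11651193332193, 210.77180464469316], [0.0, 0.0, 1.0]] [[0.023336687933217228, -0.999617333986141, 0.014852090450413294, 0.032680963628276556], [-0.9810413074654928, -0.025756893282680143, -0.19207950305751326, 0.5821767828027492], [0.1923885444684902, -0.010088014812848597, -0.9812669768796012, 1.0517805903392572], [0.0, 0.0, 0.0, 1.0]]
side [[437.7181793815878, 0.0, 278.88502143355817], [0.0, 437.7181793815878, 205.9858107540216], [0.0, 0.0, 1.0]] [[0.9782355503324967, -0.20703020417221715, -0.013917709081882923, -0.5642689796688221], [-0.11330315527596475, -0.4767669004392345, -0.8716970331772823, 0.18818840093140518], [0.17383211173482443, 0.8543019473265734, -0.4898475066016325, 0.9053572874056581], [0.0, 0.0, 0.0, 1.0]]
```

View pics/top0.png

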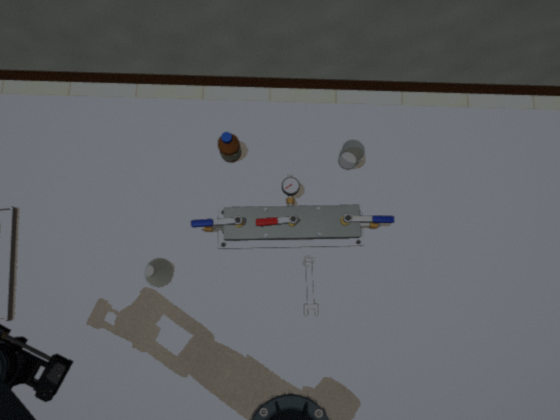

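View pics/side0.png

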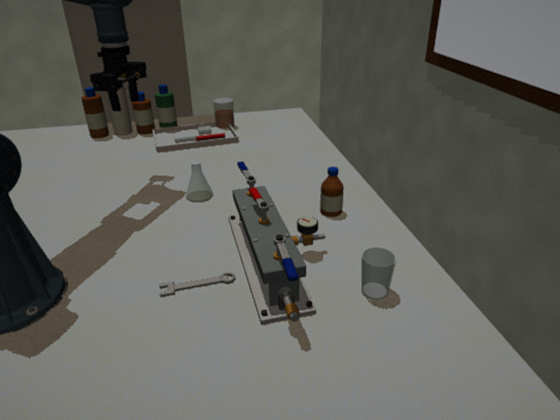

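The top view shows the left sleeve at about (203,223), the bleed sleeve at (267,222) and the right sleeve at (383,219). The stems are near (240,221), (293,220) and (347,219). The side view confirms the layout. Next I'll take an enlarged crop of the levers.

```bash
cat > h.py <<'E'
from bench import *
import numpy as np, cv2
def pt(d,u,v,z):
    K=np.array(d["intrinsics"]);V=np.array(d["view"]);R=V[:3,:3];c=-R.T@V[:3,3]
    r=R.T@np.linalg.solve(K,[u,v,1]);return c+r*(z-c[2])/r[2]
E
python3 - <<'E'
from h import *
d=snapshot("top")
im=d["color"][:,:,::-1]
cv2.imwrite("pics/crop.png",cv2.resize(im[190:250,180:405],None,fx=3.5,fy=3.5,interpolation=cv2.INTER_CUBIC))
h=cv2.cvtColor(d["color"],cv2.COLOR_RGB2HSV)[190:250]
for n,lo,hi in(("blue",100,130),("red",170,180)):
    m=cv2.inRange(h,(lo,120,50),(hi,255,255))
    c,l,st,ce=cv2.connectedComponentsWithStats(m)
    for i in range(1,c):
        if st[i,4]>30:
            u,v=ce[i]+[0,190];print(n,st[i],u,v,pt(d,u,v,.142).round(4))
for u,v in((240,221),(293,220),(347,219)):print(pt(d,u,v,.142).round(4))
E
```

```text
blue [373  26  21   7 137] 382.7883211678832 218.94890510948906 [ 0.5507 -0.213   0.142 ]
blue [191  29  22   8 132] 201.8181818181818 222.75 [0.5297 0.2311 0.142 ]
[0.5365 0.1381 0.142 ]
[0.5423 0.0083 0.142 ]
[ 0.5483 -0.1246  0.142 ]
```

View pics/crop.png

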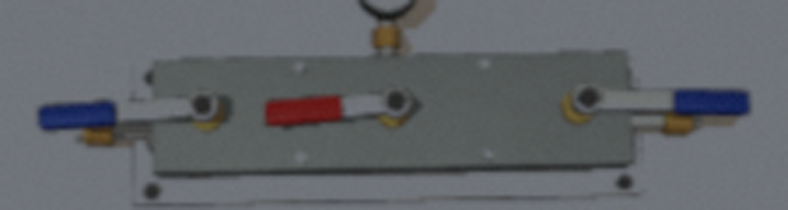

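The crop shows the stem hubs at crop pixels (204,104), (397,100) and (589,97). The red sleeve is centred at (303,110).

```bash
python3 - <<'E'
from h import *
d=snapshot("top")
P=[pt(d,180+u/3.5,190+v/3.5,.146)[:2] for u,v in((204,104),(397,100),(589,97))]
S=[pt(d,u,v,.144)[:2] for u,v in((201.8,222.75),(180+303/3.5,190+110/3.5),(382.8,218.95))]
for p,s in zip(P,S):
    e=s-p;print(p.round(4),s.round(4),np.linalg.norm(e).round(4),np.degrees(np.arctan2(e[0],abs(e[1]))).round(1))
a=P[0]-P[2];print(np.linalg.norm(a),np.degrees(np.arctan2(-a[0],a[1])))
for u,v in((155,60),(627,52),(155,175),(632,162)):print(pt(d,180+u/3.5,190+v/3.5,.102).round(4))
E
```

```text
[0.5389 0.1421] [0.5294 0.2308] 0.0892 -6.1
[0.5452 0.0075] [0.5367 0.073 ] 0.0661 -7.3
[ 0.5508 -0.127 ] [ 0.5503 -0.2125] 0.0854 -0.3
0.2694339442982215 2.543528008802067
[0.5781 0.183  0.102 ]
[ 0.5933 -0.1636  0.102 ]
[0.4936 0.179  0.102 ]
[ 0.5118 -0.166   0.102 ]
```

```bash
cat >> h.py <<'E'
from scipy.spatial.transform import Rotation as R
PSI=np.radians(2.5)
STEM={'L':(.5389,.1421),'B':(.5452,.0075),'R':(.5508,-.127)}
RAD={'L':.0875,'B':.0645,'R':.0875}
def pose(k,th,off,z,rot=0):   # lever angle deg, gap centre-to-finger-centre m
    s=-1 if k=='R' else 1
    a=PSI+s*np.radians(th)     # lever direction = a from +-y
    e=s*np.array([-np.sin(a),np.cos(a)]); t=-np.array([np.cos(a),np.sin(a)])
    p=np.array(STEM[k])+RAD[k]*e-off*t
    return np.array([*p,z]), a+np.radians(rot)
def go(targets,cl=1.0):
    """targets: 5 (pos,yaw of tool x); prints rows"""
    s=read_state();T=R.from_quat(s["tool_rot"]);out=[]
    for p,y in targets:
        d=T.inv().apply(p-s["tool_pos"])/.1
        G=R.from_euler('z',y)*R.from_quat([1,0,0,0])
        w=(T.inv()*G).as_rotvec()/(np.pi/2)
        if max(abs(d))>1:d=d/max(abs(d))
        if max(abs(w))>1:w=w/max(abs(w))
        out.append(' '.join(f'{x:.3f}' for x in [cl,*d,*w]))
    print('; '.join(out));print('t',round(s["time_s"],2),'F',s["contact_force"].round(1),'p',s["tool_pos"].round(4))
def line(p,y):
    s=read_state();p0=s["tool_pos"];x=R.from_quat(s["tool_rot"]).apply([1,0,0]);y0=np.arctan2(x[1],x[0])
    print('remaining',np.round(p-p0,3),np.degrees(y-y0).round(1))
    f=min(1,.16/max(np.linalg.norm(p-p0),1e-9)); g=min(1,np.radians(40)/max(abs(y-y0),1e-9))
    go([(p0+(p-p0)*f*i/5,y0+(y-y0)*g*i/5) for i in range(1,6)])
E
python3 -c "
from h import *
line(*pose('L',3.6,.036,.2))"
```

```text
remaining [ 0.332 -0.292 -0.038] -60.0
1.000 -0.095 0.304 0.028 -0.000 0.001 0.089; 1.000 -0.191 0.608 0.055 -0.000 0.001 0.178; 1.000 -0.286 0.913 0.083 0.000 0.001 0.267; 1.000 -0.313 1.000 0.090 0.000 0.001 0.356; 1.000 -0.313 1.000 0.090 0.000 0.001 0.444
t 0.2 F [-0.  -0.6  0.5] p [0.2331 0.5253 0.2382]
```

drive_tool(deltas="1 -0.10 0.30 0.03 0 0 0.09; 1 -0.19 0.61 0.06 0 0 0.18; 1 -0.29 0.91 0.08 0 0 0.27; 1 -0.31 1 0.09 0 0 0.36; 1 -0.31 1 0.09 0 0 0.44", newtons=20)

```text
time_s: 0.7
tool_pos: [0.3132, 0.4551, 0.2288]
tool_rot: [0.974, 0.225, -0.001, 0.001]
contact_force: [-0.6, 1.1, 0.4]
opening: 0.575
```

```bash
python3 -c "
from h import *
line(*pose('L',3.6,.036,.2))"
```

```text
remaining [ 0.252 -0.222 -0.029] -19.9
1.000 0.123 0.294 0.027 0.001 0.001 0.044; 1.000 0.245 0.589 0.055 0.001 0.001 0.088; 1.000 0.368 0.883 0.082 0.001 0.001 0.133; 1.000 0.417 1.000 0.093 0.001 0.001 0.177; 1.000 0.417 1.000 0.093 0.001 0.001 0.221
t 0.7 F [-0.6  1.1  0.4] p [0.3132 0.4551 0.2288]
```

drive_tool(deltas="1 0.12 0.29 0.03 0 0 0.04; 1 0.25 0.59 0.06 0 0 0.09; 1 0.37 0.88 0.08 0 0 0.13; 1 0.42 1 0.09 0 0 0.18; 1 0.42 1 0.09 0 0 0.22")

```text
time_s: 1.2
tool_pos: [0.3961, 0.3821, 0.2194]
tool_rot: [0.999, 0.051, -0.001, 0.001]
contact_force: [-0.1, -0.3, 0.7]
opening: 0.114
```

```bash
python3 -c "
from h import *
line(*pose('L',3.6,.036,.2))"
```

```text
remaining [ 0.169 -0.149 -0.019] 0.2
1.000 0.216 0.234 0.028 0.001 0.001 -0.001; 1.000 0.433 0.468 0.055 0.001 0.001 -0.001; 1.000 0.649 0.702 0.083 0.001 0.001 -0.002; 1.000 0.866 0.936 0.110 0.001 0.001 -0.002; 1.000 0.925 1.000 0.118 0.001 0.001 -0.003
t 1.2 F [-0.1 -0.3  0.7] p [0.3961 0.3821 0.2194]
```

drive_tool(deltas="1 0.22 0.23 0.03 0 0 0; 1 0.43 0.47 0.06 0 0 0; 1 0.65 0.7 0.08 0 0 0; 1 0.87 0.94 0.1 0 0 0; 1 0.92 1 0.1 0 0 0")

```text
time_s: 1.7
tool_pos: [0.4997, 0.2898, 0.209]
tool_rot: [0.999, 0.05, -0.001, 0.002]
contact_force: [0.1, 0.2, -0.3]
opening: 0.005
```

```bash
python3 -c "
from h import *
line(*pose('L',3.6,.036,.2))"
```

```text
remaining [ 0.066 -0.057 -0.009] 0.4
1.000 0.119 0.126 0.018 0.002 0.001 -0.001; 1.000 0.239 0.252 0.036 0.002 0.001 -0.002; 1.000 0.358 0.378 0.054 0.002 0.001 -0.003; 1.000 0.478 0.504 0.072 0.002 0.001 -0.004; 1.000 0.597 0.631 0.091 0.002 0.001 -0.004
t 1.7 F [ 0.1  0.2 -0.3] p [0.4997 0.2898 0.209 ]
```

drive_tool(deltas="1 0.15 0.13 0.02 0 0 0; 1 0.3 0.25 0.05 0 0 0; 1 0.45 0.38 0.1 0 0 0; 1 0.6 0.5 0.15 0 0 0; 1 0.63 0.63 0.2 0 0 0")

```text
time_s: 2.2
tool_pos: [0.5702, 0.2326, 0.1884]
tool_rot: [0.999, 0.05, -0.0, 0.001]
contact_force: [-0.4, -0.0, 0.5]
opening: 0.005
```

```bash
python3 - <<'E'
from h import *
line(*pose('L',3.6,.038,.124))
d=snapshot("top");cv2.imwrite("pics/t1.png",cv2.resize(d["color"][150:270,130:330,::-1],None,fx=3.5,fy=3.5))
E
```

```text
remaining [-0.003  0.001 -0.064] 0.4
1.000 -0.005 -0.002 0.129 0.002 0.001 -0.001; 1.000 -0.011 -0.004 0.258 0.002 0.001 -0.002; 1.000 -0.016 -0.006 0.386 0.002 0.001 -0.003; 1.000 -0.021 -0.008 0.515 0.002 0.001 -0.004; 1.000 -0.026 -0.010 0.644 0.002 0.001 -0.004
t 2.2 F [-0.4 -0.   0.5] p [0.5702 0.2326 0.1884]
```

View pics/t1.png

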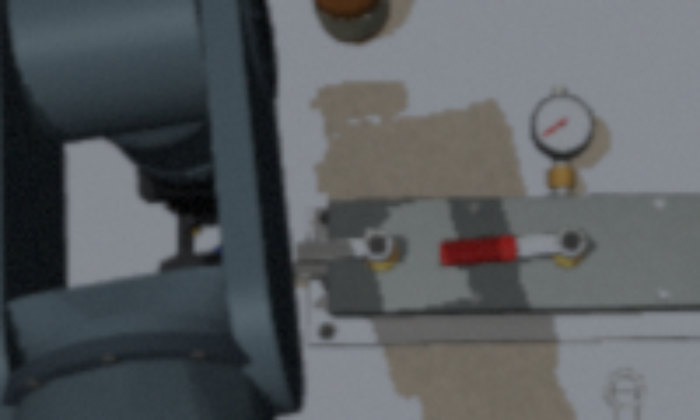

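The top view is blocked by the arm; only the left stem at (378,245) and the bleed are visible in the crop. I'll descend anyway, since the gap is sufficient.

drive_tool(deltas="1 0 0 0.13 0 0 0; 1 0 0 0.26 0 0 0; 1 0 0 0.39 0 0 0; 1 0 0 0.52 0 0 0; 1 0 0 0.64 0 0 0")

```text
time_s: 2.75
tool_pos: [0.5687, 0.2306, 0.1217]
tool_rot: [0.999, 0.049, -0.002, 0.002]
contact_force: [1.5, -0.3, 0.7]
opening: 0.001
```

```bash
python3 - <<'E'
from h import *
go([pose('L',3.6,.038-.003*i,.124) for i in range(1,6)])
d=snapshot("side");cv2.imwrite("pics/s1.png",cv2.resize(d["color"][100:290,160:340,::-1],None,fx=3.1,fy=3.1))
E
```

```text
1.000 -0.041 -0.026 -0.023 0.003 0.003 -0.005; 1.000 -0.071 -0.026 -0.023 0.003 0.003 -0.005; 1.000 -0.101 -0.026 -0.023 0.003 0.003 -0.005; 1.000 -0.131 -0.026 -0.022 0.003 0.003 -0.005; 1.000 -0.161 -0.025 -0.022 0.003 0.003 -0.005
t 2.75 F [ 1.5 -0.3  0.7] p [0.5687 0.2306 0.1217]
```

View pics/s1.png

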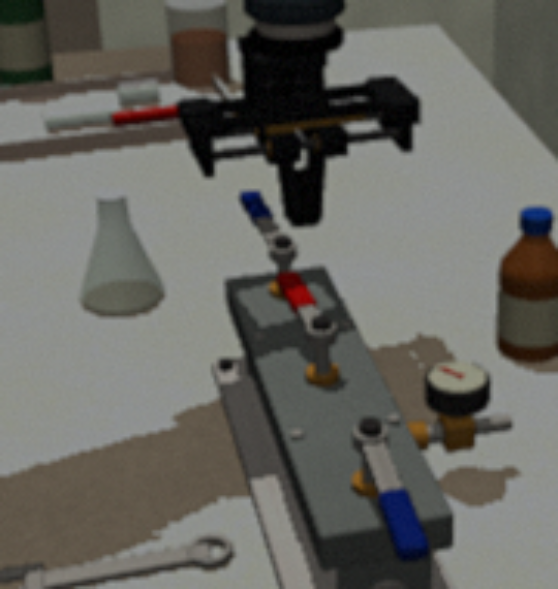

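The closed fingers sit just beyond the left sleeve (around (300,200) in the crop) with a small gap. Now I'll ease in until contact.

drive_tool(deltas="1 -0.03 0 0 0 0 0; 1 -0.06 0 0 0 0 0; 1 -0.08 0 0 0 0 0; 1 -0.1 0 0 0 0 0; 1 -0.12 0 0 0 0 0")

```text
time_s: 3.3
tool_pos: [0.5558, 0.2291, 0.1204]
tool_rot: [0.999, 0.049, -0.003, 0.002]
contact_force: [-0.4, -0.5, -0.4]
opening: 0.004
```

drive_tool(deltas="1 -0.01 0 0 0 0 0; 1 -0.02 0 0 0 0 0; 1 -0.03 0 0 0 0 0; 1 -0.04 0 0 0 0 0; 1 -0.04 0 0 0 0 0")

```text
time_s: 3.8
tool_pos: [0.5529, 0.2289, 0.1209]
tool_rot: [0.999, 0.049, -0.002, 0.002]
contact_force: [5.3, 2.3, -1.8]
opening: 0.008
```

drive_tool(deltas="1 -0.01 0 0 0 0 0; 1 -0.02 0 0 0 0 0; 1 -0.03 0 0 0 0 0; 1 -0.04 0 0 0 0 0; 1 -0.04 0 0 0 0 0")

```text
time_s: 4.3
tool_pos: [0.55, 0.2288, 0.1211]
tool_rot: [0.999, 0.049, -0.0, 0.002]
contact_force: [5.4, 1.6, -3.2]
opening: 0.009
```

drive_tool(deltas="1 -0.01 0 0 0 0 0; 1 -0.02 0 0 0 0 0; 1 -0.03 0 0 0 0 0; 1 -0.04 0 0 0 0 0; 1 -0.04 0 0 0 0 0")

```text
time_s: 4.8
tool_pos: [0.5469, 0.2286, 0.1212]
tool_rot: [0.999, 0.049, 0.001, 0.001]
contact_force: [4.9, 2.1, -3.1]
opening: 0.005
```

drive_tool(deltas="1 -0.01 0 0 0 0 0; 1 -0.02 0 0 0 0 0; 1 -0.03 0 0 0 0 0; 1 -0.04 0 0 0 0 0; 1 -0.05 0 0 0 0 0")

```text
time_s: 5.3
tool_pos: [0.5436, 0.2283, 0.1214]
tool_rot: [0.999, 0.049, 0.003, 0.001]
contact_force: [8.9, 1.4, -6.0]
opening: 0.004
```

drive_tool(deltas="1 -0.01 0 0 0 0 0; 1 -0.02 0 0 0 0 0; 1 -0.03 0 0 0 0 0; 1 -0.04 0 0 0 0 0; 1 -0.04 0 0 0 0 0")

```text
time_s: 5.8
tool_pos: [0.5421, 0.2281, 0.1216]
tool_rot: [0.999, 0.049, 0.006, 0.001]
contact_force: [12.1, 2.5, -7.7]
opening: 0.007
```

The force rises as on a stop, so the left lever is held. I'll ease off and go to the right.

drive_tool(deltas="1 0.05 0 0 0 0 0; 1 0.15 0 0 0 0 0; 1 0.25 0 -0.15 0 0 0; 1 0.25 0 -0.45 0 0 0; 1 0.25 0 -0.7 0 0 0")

```text
time_s: 6.3
tool_pos: [0.5663, 0.2305, 0.1926]
tool_rot: [0.999, 0.049, 0.005, 0.001]
contact_force: [0.5, -0.3, -0.1]
opening: 0.001
```

```bash
python3 -c "
from h import *
line(*pose('R',2.8,.045,.19))"
```

```text
remaining [ 0.029 -0.445 -0.003] -5.9
1.000 -0.010 0.320 0.002 0.001 -0.006 0.013; 1.000 -0.021 0.640 0.005 0.001 -0.006 0.026; 1.000 -0.031 0.959 0.007 0.001 -0.006 0.039; 1.000 -0.033 1.000 0.008 0.001 -0.006 0.052; 1.000 -0.033 1.000 0.008 0.001 -0.006 0.065
t 6.3 F [ 0.5 -0.3 -0.1] p [0.5663 0.2305 0.1926]
```

drive_tool(deltas="1 0 0.3 0 0 -0.006 0.01; 1 0 0.6 0 0 -0.006 0.03; 1 0 0.9 0 0 -0.006 0.04; 1 0 1 0 0 -0.006 0.05; 1 0 1 0 0 -0.006 0.065")

```text
time_s: 6.8
tool_pos: [0.5762, 0.1299, 0.1927]
tool_rot: [1.0, -0.004, -0.0, 0.001]
contact_force: [0.2, -0.4, 0.7]
opening: 0.007
```

drive_tool(deltas="1 0.02 0.3 0 0 0 0; 1 0.04 0.6 0 0 0 0; 1 0.06 0.9 0 0 0 0; 1 0.07 1 0 0 0 0; 1 0.07 1 0 0 0 0")

```text
time_s: 7.3
tool_pos: [0.5826, 0.0298, 0.1928]
tool_rot: [1.0, -0.005, -0.0, 0.001]
contact_force: [0.2, -0.9, -0.1]
opening: 0.004
```

drive_tool(deltas="1 0.02 0.3 0 0 0 0; 1 0.04 0.6 0 0 0 0; 1 0.06 0.9 0 0 0 0; 1 0.07 1 0 0 0 0; 1 0.07 1 0 0 0 0")

```text
time_s: 7.8
tool_pos: [0.5888, -0.0698, 0.1928]
tool_rot: [1.0, -0.005, -0.0, 0.0]
contact_force: [0.8, -0.1, -0.9]
opening: 0.008
```

drive_tool(deltas="1 0.02 0.3 0 0 0 0; 1 0.04 0.6 0 0 0 0; 1 0.06 0.9 0 0 0 0; 1 0.07 1 0 0 0 0; 1 0.07 1 0 0 0 0")

```text
time_s: 8.3
tool_pos: [0.595, -0.1693, 0.1927]
tool_rot: [1.0, -0.006, -0.0, -0.0]
contact_force: [-0.0, 0.1, 0.1]
opening: 0.005
```

```bash
python3 -c "
from h import *
line(*pose('R',2.8,.040,.19))"
```

```text
remaining [-0.005 -0.045 -0.003] 0.4
1.000 -0.008 0.091 0.005 -0.000 0.001 -0.001; 1.000 -0.016 0.182 0.011 -0.000 0.001 -0.002; 1.000 -0.025 0.273 0.016 -0.000 0.001 -0.002; 1.000 -0.033 0.364 0.022 -0.000 0.001 -0.003; 1.000 -0.041 0.455 0.027 -0.000 0.001 -0.004
t 8.3 F [-0.   0.1  0.1] p [ 0.595  -0.1693  0.1927]
```

drive_tool(deltas="1 -0.02 0.15 0 0 0 0; 1 -0.04 0.3 0 0 0 0; 1 -0.04 0.45 0.1 0 0 0; 1 -0.04 0.45 0.35 0 0 0; 1 -0.04 0.45 0.68 0 0 0")

```text
time_s: 8.8
tool_pos: [0.5913, -0.2161, 0.1251]
tool_rot: [1.0, -0.006, 0.001, 0.001]
contact_force: [0.9, -0.1, 0.2]
opening: 0.007
```

drive_tool(deltas="1 -0.03 0 0 0 0 0; 1 -0.06 0 0 0 0 0; 1 -0.08 0 0 0 0 0; 1 -0.1 0 0 0 0 0; 1 -0.12 0 0 0 0 0")

```text
time_s: 9.3
tool_pos: [0.5799, -0.2164, 0.1266]
tool_rot: [1.0, -0.006, 0.002, 0.002]
contact_force: [-0.1, 0.0, -0.4]
opening: 0.003
```

drive_tool(deltas="1 -0.01 0 0 0 0 0; 1 -0.02 0 0 0 0 0; 1 -0.03 0 0 0 0 0; 1 -0.04 0 0 0 0 0; 1 -0.04 0 0 0 0 0")

```text
time_s: 9.8
tool_pos: [0.5757, -0.2163, 0.1265]
tool_rot: [1.0, -0.006, 0.002, 0.001]
contact_force: [-0.4, 0.6, -0.6]
opening: 0.005
```

```bash
python3 -c "
from h import *
line(*pose('R',2.8,.0265,.122))"
```

```text
remaining [ 0.001  0.002 -0.005] 0.4
1.000 0.002 -0.003 0.009 0.002 -0.003 -0.001; 1.000 0.004 -0.007 0.018 0.002 -0.003 -0.002; 1.000 0.006 -0.010 0.027 0.002 -0.003 -0.003; 1.000 0.009 -0.013 0.036 0.002 -0.003 -0.004; 1.000 0.011 -0.016 0.045 0.002 -0.003 -0.005
t 9.8 F [-0.4  0.6 -0.6] p [ 0.5757 -0.2163  0.1265]
```

drive_tool(deltas="1 -0.01 0 0.02 0 0 0; 1 -0.02 0 0.04 0 0 0; 1 -0.03 0 0.05 0 0 0; 1 -0.04 0 0.05 0 0 0; 1 -0.05 0 0.05 0 0 0")

```text
time_s: 10.3
tool_pos: [0.5722, -0.2167, 0.1224]
tool_rot: [1.0, -0.006, 0.004, 0.002]
contact_force: [5.2, 0.0, 2.3]
opening: 0.008
```

drive_tool(deltas="1 -0.01 0 0 0 0 0; 1 -0.02 0 0 0 0 0; 1 -0.03 0 0 0 0 0; 1 -0.04 0 0 0 0 0; 1 -0.05 0 0 0 0 0")

```text
time_s: 10.8
tool_pos: [0.5683, -0.2169, 0.1226]
tool_rot: [1.0, -0.006, 0.005, 0.003]
contact_force: [6.0, -1.4, -1.1]
opening: 0.005
```

drive_tool(deltas="1 -0.01 0 0 0 0 0; 1 -0.02 0 0 0 0 0; 1 -0.03 0 0 0 0 0; 1 -0.04 0 0 0 0 0; 1 -0.04 0 0 0 0 0")

```text
time_s: 11.3
tool_pos: [0.5651, -0.2169, 0.1227]
tool_rot: [1.0, -0.006, 0.006, 0.003]
contact_force: [6.7, 0.2, -0.8]
opening: 0.005
```

drive_tool(deltas="1 -0.01 0 0 0 0 0; 1 -0.02 0 0 0 0 0; 1 -0.03 0 0 0 0 0; 1 -0.04 0 0 0 0 0; 1 -0.05 0 0 0 0 0")

```text
time_s: 11.8
tool_pos: [0.5611, -0.2168, 0.1227]
tool_rot: [1.0, -0.007, 0.007, 0.003]
contact_force: [6.5, 0.1, -0.6]
opening: 0.005
```

drive_tool(deltas="1 -0.01 0 0 0 0 0; 1 -0.02 0 0 0 0 0; 1 -0.03 0 0 0 0 0; 1 -0.04 0 0 0 0 0; 1 -0.04 0 0 0 0 0")

```text
time_s: 12.3
tool_pos: [0.5579, -0.2166, 0.1227]
tool_rot: [1.0, -0.007, 0.009, 0.003]
contact_force: [6.2, -0.0, -0.2]
opening: 0.007
```

```bash
python3 -c "
from h import *
go([pose('R',t,.0265,.122) for t in (12,15,18,22,26)])"
```

```text
1.000 0.045 0.010 0.008 0.003 -0.011 0.097; 1.000 -0.002 0.015 0.007 0.002 -0.011 0.130; 1.000 -0.050 0.018 0.006 0.002 -0.011 0.164; 1.000 -0.114 0.018 0.005 0.002 -0.011 0.208; 1.000 -0.177 0.014 0.004 0.001 -0.012 0.253
t 12.3 F [ 6.2 -0.  -0.2] p [ 0.5579 -0.2166  0.1227]
```

The right lever is free, so I'll sweep it along the arc.

```bash
python3 -c "
from h import *
go([pose('R',t,.0265,.122) for t in (15,19,24,29,35)])"
```

```text
1.000 -0.002 0.015 0.007 0.002 -0.011 0.130; 1.000 -0.066 0.019 0.006 0.002 -0.011 0.175; 1.000 -0.145 0.017 0.005 0.002 -0.012 0.230; 1.000 -0.225 0.008 0.003 0.001 -0.012 0.286; 1.000 -0.318 -0.012 0.002 0.000 -0.012 0.353
t 12.3 F [ 6.2 -0.  -0.2] p [ 0.5579 -0.2166  0.1227]
```

drive_tool(deltas="1 -0.01 0.015 0 0 -0.01 0.08; 1 -0.066 0.019 0 0 -0.01 0.16; 1 -0.145 0.017 0 0 -0.01 0.23; 1 -0.225 0.008 0 0 -0.01 0.286; 1 -0.318 -0.012 0 0 -0.01 0.353")

```text
time_s: 12.8
tool_pos: [0.5267, -0.2166, 0.1225]
tool_rot: [0.959, -0.282, 0.003, 0.001]
contact_force: [4.0, -5.5, 1.2]
opening: 0.007
```

```bash
python3 -c "
from h import *
go([pose('R',t,.0265,.122) for t in (40,45,50,55,60)])"
```

```text
1.000 -0.090 0.010 0.005 0.001 -0.004 0.053; 1.000 -0.169 0.023 0.004 0.000 -0.004 0.108; 1.000 -0.248 0.029 0.004 0.000 -0.004 0.164; 1.000 -0.328 0.029 0.004 0.000 -0.004 0.219; 1.000 -0.408 0.021 0.003 -0.000 -0.004 0.275
t 12.8 F [ 4.  -5.5  1.2] p [ 0.5267 -0.2166  0.1225]
```

drive_tool(deltas="1 -0.09 0.01 0 0 0 0.053; 1 -0.169 0.023 0 0 0 0.108; 1 -0.248 0.029 0 0 0 0.164; 1 -0.328 0.029 0 0 0 0.219; 1 -0.408 0.021 0 0 0 0.275")

```text
time_s: 13.3
tool_pos: [0.4909, -0.1981, 0.1226]
tool_rot: [0.876, -0.483, 0.004, 0.002]
contact_force: [0.4, -7.1, 1.5]
opening: 0.01
```

```bash
python3 -c "
from h import *
go([pose('R',t,.0265,.122) for t in (64,68,72,76,80)])"
```

```text
1.000 -0.074 0.004 0.005 -0.000 -0.006 0.042; 1.000 -0.137 0.016 0.005 -0.000 -0.006 0.086; 1.000 -0.200 0.024 0.004 -0.000 -0.006 0.131; 1.000 -0.264 0.027 0.004 -0.001 -0.006 0.175; 1.000 -0.328 0.026 0.003 -0.001 -0.006 0.220
t 13.3 F [ 0.4 -7.1  1.5] p [ 0.4909 -0.1981  0.1226]
```

drive_tool(deltas="1 -0.074 0.004 0 0 0 0.042; 1 -0.137 0.016 0 0 0 0.086; 1 -0.2 0.024 0 0 0 0.131; 1 -0.264 0.027 0 0 0 0.175; 1 -0.328 0.026 0 0 0 0.22")

```text
time_s: 13.8
tool_pos: [0.4701, -0.1734, 0.1225]
tool_rot: [0.779, -0.627, 0.005, 0.003]
contact_force: [-3.8, -6.9, 3.6]
opening: 0.006
```

```bash
python3 -c "
from h import *
go([pose('R',t,.0265,.122) for t in (82,84,86,87,88)])"
```

```text
1.000 -0.044 -0.004 0.004 -0.000 -0.007 0.020; 1.000 -0.075 0.004 0.004 -0.001 -0.007 0.043; 1.000 -0.106 0.010 0.003 -0.001 -0.007 0.065; 1.000 -0.122 0.013 0.003 -0.001 -0.007 0.076; 1.000 -0.137 0.016 0.003 -0.001 -0.007 0.087
t 13.8 F [-3.8 -6.9  3.6] p [ 0.4701 -0.1734  0.1225]
```

drive_tool(deltas="1 -0.03 0 0 0 0 0.02; 1 -0.06 0.003 0 0 0 0.04; 1 -0.09 0.006 0 0 0 0.06; 1 -0.11 0.01 0 0 0 0.075; 1 -0.12 0.01 0 0 0 0.087")

```text
time_s: 14.3
tool_pos: [0.4654, -0.1631, 0.1223]
tool_rot: [0.734, -0.679, 0.005, 0.005]
contact_force: [-3.9, -6.7, 1.4]
opening: 0.007
```

```bash
python3 -c "
from h import *
go([pose('R',t,.0265,.122) for t in (88,89,90,91,92)])"
```

```text
1.000 -0.028 -0.005 0.002 0.000 -0.008 -0.000; 1.000 -0.043 -0.001 0.002 0.000 -0.008 0.011; 1.000 -0.058 0.004 0.002 0.000 -0.008 0.022; 1.000 -0.074 0.008 0.002 0.000 -0.008 0.033; 1.000 -0.089 0.011 0.002 0.000 -0.008 0.044
t 14.3 F [-3.9 -6.7  1.4] p [ 0.4654 -0.1631  0.1223]
```

drive_tool(deltas="1 -0.01 0 0 0 0 0; 1 -0.02 0 0 0 0 0.01; 1 -0.03 0 0 0 0 0.02; 1 -0.04 0 0 0 0 0.02; 1 -0.04 0 0 0 0 0.02")

```text
time_s: 14.8
tool_pos: [0.464, -0.1602, 0.1222]
tool_rot: [0.723, -0.69, 0.004, 0.006]
contact_force: [-4.2, -4.9, 3.2]
opening: 0.002
```

drive_tool(deltas="1 -0.01 0 0 0 0 0; 1 -0.02 0 0 0 0 0; 1 -0.03 0 0 0 0 0; 1 -0.04 0 0 0 0 0; 1 -0.04 0 0 0 0 0")

```text
time_s: 15.3
tool_pos: [0.4633, -0.1572, 0.1223]
tool_rot: [0.724, -0.69, 0.005, 0.007]
contact_force: [-2.0, -5.2, 2.2]
opening: 0.006
```

drive_tool(deltas="1 -0.01 0 0 0 0 0; 1 -0.02 0 0 0 0 0; 1 -0.03 0 0 0 0 0; 1 -0.04 0 0 0 0 0; 1 -0.04 0 0 0 0 0")

```text
time_s: 15.8
tool_pos: [0.4628, -0.1543, 0.1223]
tool_rot: [0.724, -0.69, 0.005, 0.008]
contact_force: [-1.0, -4.9, 1.2]
opening: 0.007
```

drive_tool(deltas="1 -0.01 0 0 0 0 0; 1 -0.02 0 0 0 0 0; 1 -0.02 0 0 0 0 0; 1 -0.03 0 0 0 0 0; 1 -0.03 0 0 0 0 0")

```text
time_s: 16.3
tool_pos: [0.4624, -0.1524, 0.1224]
tool_rot: [0.724, -0.69, 0.006, 0.009]
contact_force: [-0.1, -5.6, 0.3]
opening: 0.003
```

drive_tool(deltas="1 -0.01 0 0 0 0 0; 1 -0.02 0 0 0 0 0; 1 -0.03 0 0 0 0 0; 1 -0.04 0 0 0 0 0; 1 -0.04 0 0 0 0 0")

```text
time_s: 16.8
tool_pos: [0.4622, -0.1505, 0.1225]
tool_rot: [0.724, -0.69, 0.007, 0.01]
contact_force: [0.0, -10.2, -1.7]
opening: 0.004
```

```bash
python3 - <<'E'
from h import *
go([pose('R',90,.0265,.122)]*5)
d=snapshot("side");cv2.imwrite("pics/s2.png",cv2.resize(d["color"][130:330,160:360,::-1],None,fx=3,fy=3))
E
```

```text
1.000 0.068 -0.020 0.007 0.003 -0.016 0.002; 1.000 0.068 -0.020 0.007 0.003 -0.016 0.002; 1.000 0.068 -0.020 0.007 0.003 -0.016 0.002; 1.000 0.068 -0.020 0.007 0.003 -0.016 0.002; 1.000 0.068 -0.020 0.007 0.003 -0.016 0.002
t 16.8 F [  0.  -10.2  -1.7] p [ 0.4622 -0.1505  0.1225]
```

View pics/s2.png

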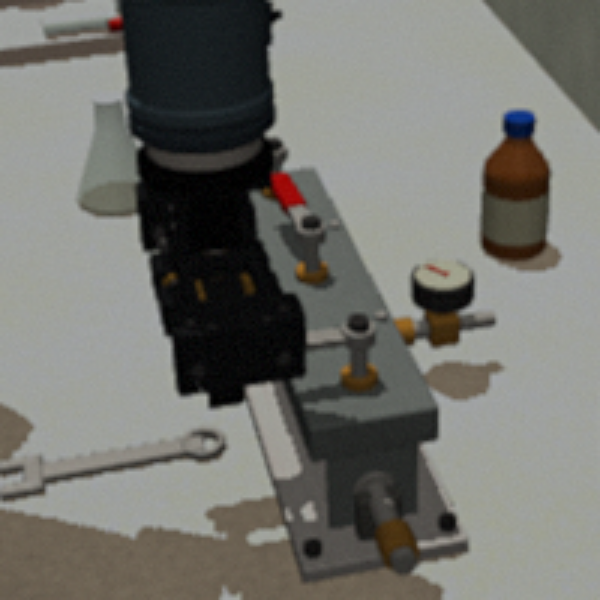

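The picture shows the right lever (hub at (358,325) in the crop) pointing to -x, with the gripper behind it. The force jumped to 10 N, which suggests the stop, so I'll push once more to confirm.

drive_tool(deltas="1 -0.01 0 0 0 0 0; 1 -0.02 0 0 0 0 0; 1 -0.03 0 0 0 0 0; 1 -0.035 0 0 0 0 0; 1 -0.035 0 0 0 0 0")

```text
time_s: 17.35
tool_pos: [0.4621, -0.1498, 0.1227]
tool_rot: [0.723, -0.69, 0.009, 0.012]
contact_force: [-0.7, -12.4, -3.0]
opening: 0.003
```

drive_tool(deltas="1 0.05 0 0 0 0 0; 1 0.15 0 0 0 0 -0.05; 1 0.25 0 -0.2 0 0 -0.14; 1 0.25 0 -0.5 0 0 -0.23; 1 0.25 0 -0.7 0 0 -0.32")

```text
time_s: 17.85
tool_pos: [0.4631, -0.1727, 0.1944]
tool_rot: [0.874, -0.486, 0.005, 0.014]
contact_force: [-0.7, 0.3, -0.7]
opening: 0.006
```

```bash
python3 -c "
from h import *
line(*pose('L',7,.045,.19))"
```

```text
remaining [ 0.106  0.409 -0.004] 67.7
1.000 -0.221 -0.231 -0.006 0.013 -0.014 -0.089; 1.000 -0.442 -0.463 -0.012 0.014 -0.013 -0.178; 1.000 -0.663 -0.694 -0.018 0.015 -0.012 -0.267; 1.000 -0.884 -0.925 -0.025 0.016 -0.011 -0.356; 1.000 -0.956 -1.000 -0.027 0.017 -0.010 -0.445
t 17.85 F [-0.7  0.3 -0.7] p [ 0.4631 -0.1727  0.1944]
```

drive_tool(deltas="1 -0.22 -0.23 0 0.01 -0.01 -0.09; 1 -0.44 -0.46 0 0.01 -0.01 -0.18; 1 -0.66 -0.69 0 0.01 -0.01 -0.27; 1 -0.88 -0.92 0 0.015 -0.01 -0.36; 1 -0.95 -1 0 0.017 -0.01 -0.44")

```text
time_s: 18.35
tool_pos: [0.4974, -0.0366, 0.1895]
tool_rot: [0.987, -0.158, -0.001, -0.001]
contact_force: [-0.1, -0.9, -0.5]
opening: 0.008
```

```bash
python3 -c "
from h import *
line(*pose('L',7,.045,.19))"
```

```text
remaining [0.071 0.272 0.   ] 27.7
1.000 -0.019 -0.319 -0.000 -0.001 0.002 -0.061; 1.000 -0.039 -0.639 -0.000 -0.001 0.002 -0.123; 1.000 -0.058 -0.958 -0.000 -0.001 0.002 -0.184; 1.000 -0.061 -1.000 -0.000 -0.001 0.001 -0.246; 1.000 -0.061 -1.000 -0.000 -0.001 0.001 -0.307
t 18.35 F [-0.1 -0.9 -0.5] p [ 0.4974 -0.0366  0.1895]
```

drive_tool(deltas="1 -0.02 -0.32 0 0 0 -0.06; 1 -0.04 -0.64 0 0 0 -0.12; 1 -0.06 -0.95 0 0 0 -0.18; 1 -0.06 -1 0 0 0 -0.25; 1 -0.06 -1 0 0 0 -0.31")

```text
time_s: 18.85
tool_pos: [0.522, 0.0618, 0.1889]
tool_rot: [0.996, 0.088, -0.002, -0.001]
contact_force: [0.3, 0.8, 0.8]
opening: 0.006
```

drive_tool(deltas="1 0.15 -0.32 0 0 0 0; 1 0.3 -0.64 0 0 0 0; 1 0.5 -0.95 0 0 0 0; 1 0.6 -1 0 0 0 0; 1 0.6 -1 0 0 0 0")

```text
time_s: 19.35
tool_pos: [0.5635, 0.1715, 0.1883]
tool_rot: [0.996, 0.089, -0.003, -0.001]
contact_force: [-0.0, -0.5, -0.5]
opening: 0.004
```

```bash
python3 -c "
from h import *
line(*pose('L',7,.045,.19))"
```

```text
remaining [0.005 0.064 0.002] -0.7
1.000 0.033 -0.125 -0.003 -0.002 0.003 0.002; 1.000 0.067 -0.250 -0.006 -0.002 0.003 0.003; 1.000 0.100 -0.374 -0.009 -0.002 0.003 0.005; 1.000 0.133 -0.499 -0.013 -0.002 0.003 0.006; 1.000 0.167 -0.624 -0.016 -0.002 0.003 0.008
t 19.35 F [-0.  -0.5 -0.5] p [0.5635 0.1715 0.1883]
```

drive_tool(deltas="1 0.06 -0.2 0 0 0 0; 1 0.12 -0.4 0 0 0 0; 1 0.17 -0.6 0.1 0 0 0; 1 0.17 -0.62 0.4 0 0 0; 1 0.17 -0.62 0.65 0 0 0")

```text
time_s: 19.85
tool_pos: [0.5683, 0.2347, 0.1225]
tool_rot: [0.996, 0.089, -0.003, -0.001]
contact_force: [1.1, -0.1, -0.4]
opening: 0.003
```

```bash
python3 -c "
from h import *
go([pose('L',7,o,.122) for o in (.04,.036,.032,.029,.026)])"
```

```text
1.000 -0.042 -0.010 0.005 -0.002 0.004 0.008; 1.000 -0.082 -0.011 0.005 -0.002 0.004 0.008; 1.000 -0.122 -0.011 0.005 -0.002 0.004 0.008; 1.000 -0.152 -0.012 0.006 -0.002 0.004 0.008; 1.000 -0.182 -0.012 0.006 -0.002 0.004 0.008
t 19.85 F [ 1.1 -0.1 -0.4] p [0.5683 0.2347 0.1225]
```

drive_tool(deltas="1 -0.05 -0.01 0 0 0 0; 1 -0.1 -0.01 0 0 0 0; 1 -0.14 -0.01 0 0 0 0; 1 -0.18 -0.01 0 0 0 0; 1 -0.22 -0.01 0 0 0 0")

```text
time_s: 20.35
tool_pos: [0.5468, 0.2317, 0.124]
tool_rot: [0.996, 0.089, -0.002, -0.001]
contact_force: [-0.2, -0.3, -0.5]
opening: 0.008
```

drive_tool(deltas="1 -0.01 0 0 0 0 -0.01; 1 -0.03 0 0 0 0 -0.03; 1 -0.04 0 0 0 0 -0.05; 1 -0.05 0 0 0 0 -0.06; 1 -0.06 0 0 0 0 -0.06")

```text
time_s: 20.85
tool_pos: [0.5417, 0.231, 0.1247]
tool_rot: [0.991, 0.136, -0.001, -0.001]
contact_force: [3.2, 2.3, 0.5]
opening: 0.005
```

```bash
python3 -c "
from h import *
go([pose('L',t,.0265,.122) for t in (15,18,22,27,32)])"
```

```text
1.000 -0.030 -0.035 0.027 -0.002 0.001 -0.021; 1.000 -0.077 -0.046 0.027 -0.002 0.001 -0.054; 1.000 -0.140 -0.057 0.027 -0.002 0.001 -0.099; 1.000 -0.219 -0.065 0.027 -0.002 0.000 -0.154; 1.000 -0.299 -0.065 0.027 -0.002 0.000 -0.210
t 20.85 F [3.2 2.3 0.5] p [0.5417 0.231  0.1247]
```

drive_tool(deltas="1 -0.01 -0.01 0 0 0 0; 1 -0.02 -0.02 0.01 0 0 -0.01; 1 -0.03 -0.02 0.02 0 0 -0.02; 1 -0.04 -0.03 0.02 0 0 -0.02; 1 -0.05 -0.03 0.02 0 0 -0.02")

```text
time_s: 21.35
tool_pos: [0.5372, 0.2324, 0.1235]
tool_rot: [0.988, 0.152, 0.0, -0.001]
contact_force: [5.1, -1.3, 2.5]
opening: 0.005
```

drive_tool(deltas="1 -0.01 0 0 0 0 -0.01; 1 -0.02 0 0 0 0 -0.02; 1 -0.03 0 0 0 0 -0.03; 1 -0.04 0 0 0 0 -0.03; 1 -0.05 0 0 0 0 -0.03")

```text
time_s: 21.85
tool_pos: [0.5324, 0.2318, 0.1236]
tool_rot: [0.985, 0.175, 0.001, -0.002]
contact_force: [4.3, 4.5, 0.5]
opening: 0.006
```

```bash
python3 -c "
from h import *
go([pose('L',t,.0265,.122) for t in (20,24,29,34,39)])"
```

```text
1.000 -0.019 -0.021 0.016 -0.002 -0.002 -0.026; 1.000 -0.082 -0.035 0.016 -0.002 -0.002 -0.070; 1.000 -0.161 -0.046 0.016 -0.002 -0.002 -0.126; 1.000 -0.240 -0.050 0.016 -0.002 -0.002 -0.182; 1.000 -0.320 -0.047 0.016 -0.002 -0.002 -0.237
t 21.85 F [4.3 4.5 0.5] p [0.5324 0.2318 0.1236]
```

The left lever is now free, so I'll sweep it.

drive_tool(deltas="1 -0.02 -0.01 0.01 0 0 -0.026; 1 -0.08 -0.025 0.01 0 0 -0.07; 1 -0.16 -0.04 0.01 0 0 -0.126; 1 -0.24 -0.045 0.01 0 0 -0.182; 1 -0.32 -0.047 0.01 0 0 -0.237")

```text
time_s: 22.35
tool_pos: [0.5014, 0.2251, 0.1231]
tool_rot: [0.934, 0.356, 0.002, -0.001]
contact_force: [5.1, -0.5, 2.0]
opening: 0.003
```

```bash
python3 -c "
from h import *
go([pose('L',t,.0265,.122) for t in (43,47,52,57,62)])"
```

```text
1.000 -0.066 -0.021 0.011 -0.000 -0.003 -0.042; 1.000 -0.129 -0.033 0.011 -0.000 -0.003 -0.086; 1.000 -0.208 -0.043 0.010 -0.000 -0.003 -0.142; 1.000 -0.288 -0.045 0.010 -0.000 -0.003 -0.197; 1.000 -0.367 -0.040 0.009 0.000 -0.003 -0.253
t 22.35 F [ 5.1 -0.5  2. ] p [0.5014 0.2251 0.1231]
```

drive_tool(deltas="1 -0.066 -0.02 0.01 0 0 -0.042; 1 -0.129 -0.033 0.01 0 0 -0.086; 1 -0.208 -0.043 0.01 0 0 -0.142; 1 -0.288 -0.045 0.01 0 0 -0.197; 1 -0.367 -0.04 0.01 0 0 -0.253")

```text
time_s: 22.85
tool_pos: [0.4722, 0.2041, 0.1226]
tool_rot: [0.845, 0.535, 0.004, -0.001]
contact_force: [6.7, 1.6, 1.2]
opening: 0.007
```

```bash
python3 -c "
from h import *
go([pose('L',t,.0265,.122) for t in (66,70,74,78,81)])"
```

```text
1.000 -0.069 -0.022 0.006 0.002 -0.005 -0.042; 1.000 -0.131 -0.035 0.005 0.002 -0.005 -0.086; 1.000 -0.195 -0.042 0.005 0.002 -0.005 -0.131; 1.000 -0.259 -0.046 0.004 0.003 -0.004 -0.175; 1.000 -0.306 -0.046 0.004 0.003 -0.004 -0.208
t 22.85 F [6.7 1.6 1.2] p [0.4722 0.2041 0.1226]
```

drive_tool(deltas="1 -0.069 -0.022 0 0 0 -0.042; 1 -0.131 -0.035 0 0 0 -0.086; 1 -0.195 -0.042 0 0 0 -0.131; 1 -0.259 -0.046 0 0 0 -0.175; 1 -0.306 -0.046 0 0 0 -0.208")

```text
time_s: 23.35
tool_pos: [0.4552, 0.1789, 0.1228]
tool_rot: [0.745, 0.667, 0.005, -0.0]
contact_force: [5.3, 4.4, 1.2]
opening: 0.006
```

```bash
python3 -c "
from h import *
go([pose('L',t,.0265,.122) for t in (83,85,87,88,89)])"
```

```text
1.000 -0.037 -0.010 0.008 0.004 -0.005 -0.021; 1.000 -0.068 -0.018 0.007 0.004 -0.005 -0.043; 1.000 -0.099 -0.024 0.007 0.004 -0.005 -0.065; 1.000 -0.115 -0.027 0.007 0.004 -0.005 -0.076; 1.000 -0.131 -0.030 0.007 0.005 -0.005 -0.087
t 23.35 F [5.3 4.4 1.2] p [0.4552 0.1789 0.1228]
```

drive_tool(deltas="1 -0.03 -0.01 0 0 0 -0.02; 1 -0.06 -0.015 0 0 0 -0.04; 1 -0.09 -0.02 0 0 0 -0.06; 1 -0.11 -0.02 0 0 0 -0.076; 1 -0.12 -0.02 0 0 0 -0.09")

```text
time_s: 23.85
tool_pos: [0.451, 0.1677, 0.1226]
tool_rot: [0.696, 0.718, 0.005, -0.001]
contact_force: [-1.4, 3.7, 4.2]
opening: 0.009
```

drive_tool(deltas="1 -0.01 0 0 0 0 0; 1 -0.02 0 0 0 0 0; 1 -0.03 0 0 0 0 0; 1 -0.04 0 0 0 0 0; 1 -0.05 0 0 0 0 0")

```text
time_s: 24.35
tool_pos: [0.4507, 0.1631, 0.1226]
tool_rot: [0.696, 0.718, 0.005, -0.001]
contact_force: [-1.5, 7.9, 6.1]
opening: 0.003
```

drive_tool(deltas="1 -0.01 0 0 0 0 0; 1 -0.02 0 0 0 0 0; 1 -0.03 0 0 0 0 0; 1 -0.04 0 0 0 0 0; 1 -0.04 0 0 0 0 0")

```text
time_s: 24.85
tool_pos: [0.4506, 0.161, 0.1227]
tool_rot: [0.696, 0.718, 0.006, -0.003]
contact_force: [0.5, 14.5, 3.9]
opening: 0.006
```

drive_tool(deltas="1 -0.01 0 0 0 0 0; 1 -0.02 0 0 0 0 0; 1 -0.02 0 0 0 0 0; 1 -0.025 0 0 0 0 0; 1 -0.025 0 0 0 0 0")

```text
time_s: 25.35
tool_pos: [0.4506, 0.1607, 0.1228]
tool_rot: [0.696, 0.718, 0.008, -0.004]
contact_force: [1.0, 15.4, 4.0]
opening: 0.006
```

drive_tool(deltas="1 0.05 0 0 0 0 0; 1 0.15 0 0 0 0 0.05; 1 0.25 0 -0.2 0 0 0.14; 1 0.25 0 -0.5 0 0 0.23; 1 0.25 0 -0.7 0 0 0.32")

```text
time_s: 25.85
tool_pos: [0.449, 0.1839, 0.1938]
tool_rot: [0.854, 0.52, 0.005, -0.005]
contact_force: [0.7, 1.2, -0.8]
opening: 0.006
```

```bash
python3 - <<'E'
from h import *
line(*pose('B',5,.045,.19))
d=snapshot("side");cv2.imwrite("pics/s3.png",cv2.resize(d["color"][130:330,160:360,::-1],None,fx=3,fy=3))
E
```

```text
remaining [ 0.132 -0.107 -0.004] -55.2
1.000 -0.064 0.314 0.005 -0.003 -0.009 0.089; 1.000 -0.128 0.627 0.010 -0.004 -0.009 0.178; 1.000 -0.192 0.941 0.015 -0.004 -0.009 0.267; 1.000 -0.204 1.000 0.016 -0.005 -0.009 0.356; 1.000 -0.204 1.000 0.016 -0.006 -0.008 0.444
t 25.85 F [ 0.7  1.2 -0.8] p [0.449  0.1839 0.1938]
```

View pics/s3.png

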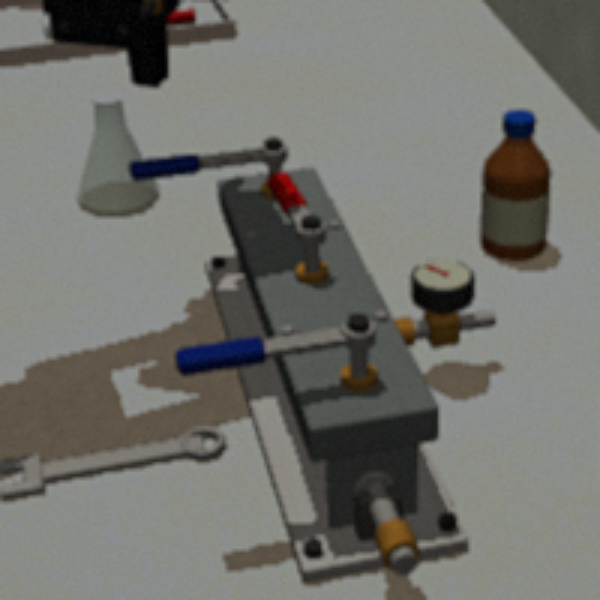

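The side view shows both blue levers pointing to -x. The left sleeve is at (165,167) with its hub at (273,147), and the right sleeve is at (220,355) with its hub at (358,322). I'll check the angles numerically while planning the next move.

```bash
python3 - <<'E'
from h import *
d=snapshot("side")
for a,b in(((165,167),(273,147)),((220,355),(358,322))):
    q=[pt(d,160+u/3,130+v/3,.144)[:2] for u,v in(a,b)]
    e=q[0]-q[1];print(np.round(q,4),np.linalg.norm(e),np.degrees(np.arctan2(-e[1],-e[0])))
E
```

```text
[[0.4529 0.123 ]
 [0.54   0.1385]] 0.08844641221630538 10.105144942218622
[[ 0.4645 -0.1404]
 [ 0.5535 -0.124 ]] 0.09046112125282953 10.425875605685821
```

drive_tool(deltas="1 -0.06 0.31 0 0 -0.01 0.09; 1 -0.13 0.63 0 0 -0.01 0.18; 1 -0.19 0.94 0 0 -0.01 0.27; 1 -0.2 1 0 0 -0.01 0.36; 1 -0.2 1 0 0 -0.01 0.44")

```text
time_s: 26.45
tool_pos: [0.5304, 0.1188, 0.1926]
tool_rot: [0.98, 0.2, -0.003, -0.003]
contact_force: [-0.1, 0.6, 0.2]
opening: 0.009
```

```bash
python3 -c "
from h import *
line(*pose('B',5,.042,.19))"
```

```text
remaining [ 0.048 -0.042 -0.003] -15.6
1.000 0.056 0.115 0.004 -0.004 0.003 0.035; 1.000 0.111 0.229 0.008 -0.004 0.003 0.069; 1.000 0.167 0.344 0.013 -0.004 0.003 0.104; 1.000 0.222 0.459 0.017 -0.004 0.003 0.138; 1.000 0.278 0.573 0.021 -0.004 0.003 0.173
t 26.45 F [-0.1  0.6  0.2] p [0.5304 0.1188 0.1926]
```

Both levers are parallel to within 0.3°, with the same bias from assuming the hub height. Since their shortfalls would be opposite in sign, both are home. Now the bleed.

drive_tool(deltas="1 0.08 0.14 0 0 0 0.035; 1 0.16 0.28 0 0 0 0.07; 1 0.28 0.45 0 0 0 0.1; 1 0.28 0.57 0.1 0 0 0.14; 1 0.28 0.57 0.35 0 0 0.17")

```text
time_s: 26.95
tool_pos: [0.5796, 0.0754, 0.1568]
tool_rot: [0.998, 0.067, -0.002, -0.001]
contact_force: [-0.3, 0.0, 0.4]
opening: 0.004
```

```bash
python3 -c "
from h import *
line(*pose('B',5,.040,.122))"
```

```text
remaining [-0.003  0.001 -0.035] -0.2
1.000 -0.006 -0.003 0.070 -0.002 0.003 0.001; 1.000 -0.011 -0.007 0.139 -0.002 0.003 0.001; 1.000 -0.017 -0.010 0.209 -0.002 0.003 0.002; 1.000 -0.023 -0.013 0.278 -0.002 0.003 0.002; 1.000 -0.029 -0.016 0.348 -0.002 0.003 0.003
t 26.95 F [-0.3  0.   0.4] p [0.5796 0.0754 0.1568]
```

drive_tool(deltas="1 0 0 0.08 0 0 0; 1 0 0 0.16 0 0 0; 1 0 0 0.24 0 0 0; 1 -0.02 0 0.34 0 0 0; 1 -0.06 0 0.34 0 0 0")

```text
time_s: 27.45
tool_pos: [0.5726, 0.0748, 0.1214]
tool_rot: [0.998, 0.068, -0.003, -0.002]
contact_force: [-0.1, -1.0, -1.6]
opening: 0.006
```

drive_tool(deltas="1 -0.02 0 0 0 0 0; 1 -0.04 0 0 0 0 0; 1 -0.06 0 0 0 0 0; 1 -0.08 0 0 0 0 0; 1 -0.1 0 0 0 0 0")

```text
time_s: 27.95
tool_pos: [0.5627, 0.0734, 0.1218]
tool_rot: [0.998, 0.068, -0.003, -0.002]
contact_force: [-0.3, -0.4, 0.1]
opening: 0.004
```

drive_tool(deltas="1 -0.01 0 0 0 0 0; 1 -0.02 0 0 0 0 0; 1 -0.03 0 0 0 0 0; 1 -0.04 0 0 0 0 0; 1 -0.05 0 0 0 0 0")

```text
time_s: 28.45
tool_pos: [0.5588, 0.0732, 0.1222]
tool_rot: [0.998, 0.068, -0.001, -0.002]
contact_force: [5.8, 3.1, -3.2]
opening: 0.008
```

```bash
python3 -c "
from h import *
go([pose('B',t,.026,.122) for t in (8,11,14,18,22)])"
```

```text
1.000 0.005 -0.024 0.002 -0.002 0.002 -0.030; 1.000 -0.030 -0.035 0.002 -0.003 0.002 -0.063; 1.000 -0.065 -0.044 0.002 -0.003 0.001 -0.097; 1.000 -0.112 -0.054 0.002 -0.003 0.001 -0.141; 1.000 -0.160 -0.060 0.003 -0.003 0.001 -0.186
t 28.45 F [ 5.8  3.1 -3.2] p [0.5588 0.0732 0.1222]
```

drive_tool(deltas="1 0 -0.01 0 0 0 -0.03; 1 -0.03 -0.02 0 0 0 -0.06; 1 -0.05 -0.03 0 0 0 -0.08; 1 -0.065 -0.035 0 0 0 -0.1; 1 -0.08 -0.04 0 0 0 -0.11")

```text
time_s: 28.95
tool_pos: [0.5512, 0.0757, 0.1225]
tool_rot: [0.988, 0.154, -0.0, -0.001]
contact_force: [4.5, -1.9, -2.0]
opening: 0.003
```

drive_tool(deltas="1 -0.01 0 0 0 0 -0.01; 1 -0.02 0 0 0 0 -0.02; 1 -0.03 0 0 0 0 -0.03; 1 -0.04 0 0 0 0 -0.04; 1 -0.05 0 0 0 0 -0.05")

```text
time_s: 29.45
tool_pos: [0.5465, 0.0754, 0.1226]
tool_rot: [0.981, 0.193, 0.0, -0.003]
contact_force: [2.7, 6.3, -0.8]
opening: 0.007
```

```bash
python3 -c "
from h import *
go([pose('B',t,.026,.122) for t in (23,27,31,36,41)])"
```

```text
1.000 -0.046 -0.035 0.006 -0.003 -0.001 -0.036; 1.000 -0.093 -0.049 0.006 -0.003 -0.001 -0.080; 1.000 -0.140 -0.060 0.006 -0.003 -0.001 -0.125; 1.000 -0.200 -0.069 0.006 -0.003 -0.001 -0.180; 1.000 -0.261 -0.072 0.006 -0.003 -0.001 -0.236
t 29.45 F [ 2.7  6.3 -0.8] p [0.5465 0.0754 0.1226]
```

drive_tool(deltas="1 -0.01 -0.01 0 0 0 -0.01; 1 -0.03 -0.02 0 0 0 -0.03; 1 -0.04 -0.03 0 0 0 -0.04; 1 -0.05 -0.035 0 0 0 -0.05; 1 -0.06 -0.035 0 0 0 -0.05")

```text
time_s: 29.95
tool_pos: [0.5404, 0.0761, 0.1231]
tool_rot: [0.973, 0.232, 0.001, -0.002]
contact_force: [5.9, 0.0, -2.5]
opening: -0.0
```

drive_tool(deltas="1 -0.01 0 0 0 0 -0.01; 1 -0.02 -0.01 0 0 0 -0.02; 1 -0.03 -0.01 0 0 0 -0.03; 1 -0.04 -0.02 0 0 0 -0.04; 1 -0.05 -0.02 0 0 0 -0.05")

```text
time_s: 30.45
tool_pos: [0.5354, 0.0757, 0.1233]
tool_rot: [0.963, 0.27, 0.002, -0.002]
contact_force: [4.4, 1.7, -0.6]
opening: 0.005
```

```bash
python3 -c "
from h import *
go([pose('B',t,.026,.122) for t in (31,35,40,45,50)])"
```

```text
1.000 -0.035 -0.021 0.013 -0.002 -0.003 -0.024; 1.000 -0.081 -0.036 0.013 -0.002 -0.003 -0.068; 1.000 -0.140 -0.050 0.012 -0.002 -0.003 -0.124; 1.000 -0.200 -0.058 0.012 -0.001 -0.003 -0.179; 1.000 -0.261 -0.062 0.012 -0.001 -0.003 -0.235
t 30.45 F [ 4.4  1.7 -0.6] p [0.5354 0.0757 0.1233]
```

The bleed is past 23° at low force, so it is free. I'll sweep it.

drive_tool(deltas="1 -0.035 -0.02 0.01 0 0 -0.024; 1 -0.081 -0.036 0.01 0 0 -0.068; 1 -0.14 -0.05 0.01 0 0 -0.124; 1 -0.2 -0.058 0.01 0 0 -0.179; 1 -0.261 -0.062 0.01 0 0 -0.235")

```text
time_s: 30.95
tool_pos: [0.5111, 0.0673, 0.1232]
tool_rot: [0.896, 0.444, 0.004, -0.001]
contact_force: [6.5, 2.4, -0.1]
opening: 0.004
```

```bash
python3 -c "
from h import *
go([pose('B',t,.026,.122) for t in (54,59,64,69,74)])"
```

```text
1.000 -0.052 -0.027 0.011 0.001 -0.004 -0.042; 1.000 -0.110 -0.043 0.011 0.001 -0.004 -0.097; 1.000 -0.170 -0.055 0.010 0.002 -0.004 -0.153; 1.000 -0.230 -0.061 0.010 0.002 -0.004 -0.209; 1.000 -0.291 -0.061 0.009 0.002 -0.004 -0.264
t 30.95 F [ 6.5  2.4 -0.1] p [0.5111 0.0673 0.1232]
```

drive_tool(deltas="1 -0.052 -0.027 0.01 0 0 -0.042; 1 -0.11 -0.043 0.01 0 0 -0.097; 1 -0.17 -0.055 0.01 0 0 -0.153; 1 -0.23 -0.061 0.01 0 0 -0.209; 1 -0.291 -0.061 0.01 0 0 -0.264")

```text
time_s: 31.45
tool_pos: [0.4897, 0.0482, 0.123]
tool_rot: [0.784, 0.621, 0.005, 0.001]
contact_force: [6.1, 5.0, 1.2]
opening: 0.003
```

```bash
python3 -c "
from h import *
go([pose('B',t,.026,.122) for t in (77,80,83,85,87)])"
```

```text
1.000 -0.040 -0.023 0.010 0.005 -0.005 -0.031; 1.000 -0.075 -0.034 0.009 0.005 -0.004 -0.064; 1.000 -0.110 -0.044 0.009 0.005 -0.004 -0.098; 1.000 -0.134 -0.049 0.009 0.005 -0.004 -0.120; 1.000 -0.158 -0.053 0.009 0.005 -0.004 -0.142
t 31.45 F [6.1 5.  1.2] p [0.4897 0.0482 0.123 ]
```

drive_tool(deltas="1 -0.04 -0.02 0 0 0 -0.031; 1 -0.075 -0.034 0 0 0 -0.064; 1 -0.11 -0.044 0 0 0 -0.098; 1 -0.134 -0.049 0 0 0 -0.12; 1 -0.158 -0.053 0 0 0 -0.142")

```text
time_s: 31.95
tool_pos: [0.4813, 0.0347, 0.1234]
tool_rot: [0.71, 0.705, 0.006, 0.001]
contact_force: [4.0, 4.9, 1.0]
opening: 0.003
```

```bash
python3 -c "
from h import *
go([pose('B',t,.026,.122) for t in (88,89,90,91,92)])"
```

```text
1.000 -0.018 -0.009 0.014 0.006 -0.004 -0.010; 1.000 -0.029 -0.013 0.014 0.006 -0.004 -0.021; 1.000 -0.041 -0.017 0.014 0.007 -0.004 -0.032; 1.000 -0.052 -0.021 0.014 0.007 -0.004 -0.043; 1.000 -0.064 -0.024 0.014 0.007 -0.004 -0.054
t 31.95 F [4.  4.9 1. ] p [0.4813 0.0347 0.1234]
```

drive_tool(deltas="1 -0.01 -0.01 0 0 0 -0.01; 1 -0.02 -0.01 0 0 0 -0.02; 1 -0.03 -0.015 0 0 0 -0.03; 1 -0.04 -0.015 0 0 0 -0.03; 1 -0.05 -0.015 0 0 0 -0.03")

```text
time_s: 32.45
tool_pos: [0.4794, 0.0307, 0.1236]
tool_rot: [0.693, 0.721, 0.006, 0.0]
contact_force: [1.3, 5.0, 1.9]
opening: 0.005
```

drive_tool(deltas="1 -0.01 0 0 0 0 0; 1 -0.02 0 0 0 0 0; 1 -0.03 0 0 0 0 0; 1 -0.03 0 0 0 0 0; 1 -0.03 0 0 0 0 0")

```text
time_s: 32.95
tool_pos: [0.4791, 0.0297, 0.1237]
tool_rot: [0.692, 0.722, 0.007, -0.001]
contact_force: [2.6, 9.8, 1.0]
opening: 0.006
```

drive_tool(deltas="1 -0.01 0 0 0 0 0; 1 -0.02 0 0 0 0 0; 1 -0.03 0 0 0 0 0; 1 -0.035 0 0 0 0 0; 1 -0.035 0 0 0 0 0")

```text
time_s: 33.45
tool_pos: [0.479, 0.0289, 0.1238]
tool_rot: [0.692, 0.722, 0.009, -0.003]
contact_force: [3.7, 13.4, 0.3]
opening: 0.004
```

drive_tool(deltas="1 -0.01 0 0 0 0 0; 1 -0.02 0 0 0 0 0; 1 -0.03 0 0 0 0 0; 1 -0.03 0 0 0 0 0; 1 -0.03 0 0 0 0 0")

```text
time_s: 33.95
tool_pos: [0.4789, 0.0289, 0.1239]
tool_rot: [0.692, 0.722, 0.011, -0.005]
contact_force: [4.2, 14.3, 1.2]
opening: 0.005
```

At the stop: 14 N with no motion. Withdrawing.

drive_tool(deltas="1 0.05 0 0 0 0 0; 1 0.12 0 0 0 0 0; 1 0.2 0 -0.2 0 0 0; 1 0.2 0 -0.5 0 0 0; 1 0.2 0 -0.8 0 0 0")

```text
time_s: 34.45
tool_pos: [0.476, 0.0474, 0.2046]
tool_rot: [0.692, 0.722, 0.01, -0.006]
contact_force: [1.1, -0.0, 0.3]
opening: 0.002
```

drive_tool(deltas="1 0.3 0.2 -0.1 0 0 0; 1 0.6 0.4 -0.2 0 0 0; 1 0.9 0.6 -0.3 0 0 0; 1 1 0.8 -0.3 0 0 0; 1 1 1 -0.3 0 0 0")

```text
time_s: 34.95
tool_pos: [0.5713, 0.1527, 0.2375]
tool_rot: [0.691, 0.723, 0.009, -0.006]
contact_force: [0.0, -0.2, -0.3]
opening: 0.009
```

drive_tool(deltas="1 0.3 0 0 0 0 0; 1 0.6 0 0 0 0 0; 1 0.9 0 0 0 0 0; 1 1 0 0 0 0 0; 1 1 0 0 0 0 0")

```text
time_s: 35.45
tool_pos: [0.566, 0.2535, 0.2393]
tool_rot: [0.69, 0.724, 0.009, -0.006]
contact_force: [1.1, -1.0, 0.6]
opening: 0.008
```

```bash
python3 - <<'E'
from h import *
s=read_state();print(s["time_s"],s["tool_pos"],s["contact_force"])
d=snapshot("top")
cv2.imwrite("pics/f.png",cv2.resize(d["color"][120:330,130:400,::-1],None,fx=2.9,fy=2.85,interpolation=cv2.INTER_CUBIC))
E
```

```text
35.45 [0.56596828 0.2534848  0.23931222] [ 1.0939579  -0.99656582  0.60833018]
```

View pics/f.png

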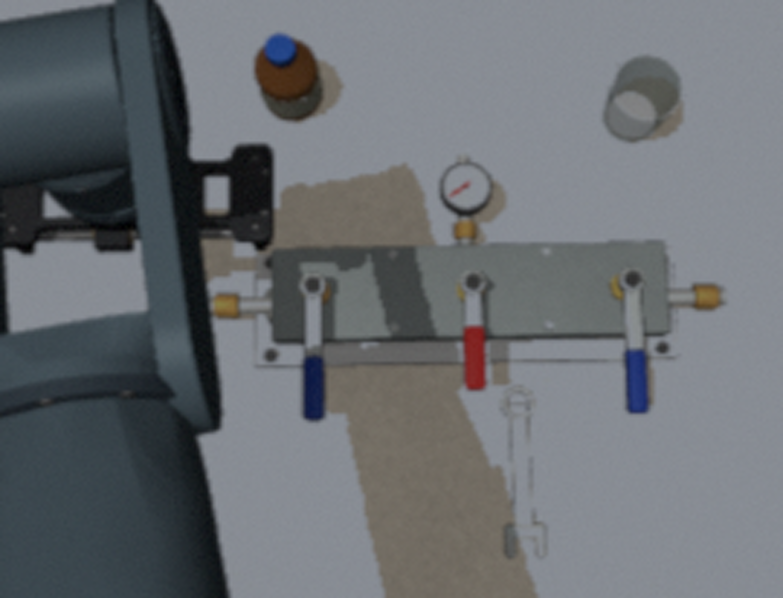

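All three levers point to -x, with hub→sleeve at (313,284)→(314,388), (473,282)→(475,358) and (633,278)→(638,381). The bottle, beaker and spanner are in place. One numeric check, then hand-in.

```bash
python3 - <<'E'
from h import *
d=snapshot("top")
for a,b in(((314,388),(313,284)),((475,358),(473,282)),((638,381),(633,278))):
    q=[pt(d,130+u/2.9,120+v/2.85,z)[:2] for (u,v),z in((a,.144),(b,.148))]
    e=q[0]-q[1];print(np.linalg.norm(e).round(4),np.degrees(np.arctan2(-e[1],-e[0])).round(1),"(shut ~2.5)")
close_job()
E
```

```text
0.0884 2.7 (shut ~2.5)
0.0648 2.6 (shut ~2.5)
0.088 2.6 (shut ~2.5)
the job is handed in; nothing more can be done
```

The gas line is safe as far as my checks show: both blue block levers are shut and the red bleed lever is open. I handed the job in at about 35.5 s of the 72 s.

- **Order:** the left block was held on the first try. Its force rose to about 15 N near 8°, so I eased off and left it. I then shut the right block, which released the left, shut the left, and swung the bleed open.
- **At the stops:** each lever stopped against a push of about 12 to 16 N. The highest contact reading I saw was about 16 N, against the 25 N limit, though forces were read only at the end of each half-second move.
- **Final angles:** the last top picture puts all three levers at 2.6–2.7°, against about 2.5° for fully home given how the manifold is turned.
- **Bystanders:** the bottle, beaker and spanner looked unmoved in that picture. The flask was hidden by the arm there; it last showed upright and in place in a side view before the bleed was opened.
- **Disagreement:** one earlier side-view check read about 10° for both block levers. I put this down to assuming the wrong hub height, because both levers were off by the same amount and parallel to within 0.3°, and the final top view agrees with that.

The arm ended clear of the manifold, about 24 cm above the bench, with no contact force beyond sensor noise.

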